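Let off the ratchet tofu press

ROBOT

A 6-joint arm with a two-finger parallel gripper is mounted at the origin on a cart in front of the work surface, level with it; the furniture and walls round the work are solid. World frame = base frame: x ahead of the robot, y to its left, z up, the work surface at z = 0. Lengths are in mm, angles in degrees, forces in N, time in s.
With the tool pointing down it reaches from about 350 to 850 mm from the base axis. Payload 8.1 kg.
Tool frame: the origin (TCP) lies at the very end of the fingers, on their centre line; the grasp point (between the pads) lies 19 mm behind it; z points along the fingers, y is the line along which they close (so a half turn about z gives the same grasp; the last joint's range is limited). The gripper opens to 85 mm and grips with 20 to 120 N. Pads are 22 mm wide; open, the fingers measure 114 mm over their backs; the gripper's body (76 mm by 85 mm) begins 54 mm behind the grasp point. The pads swing forward as they close: fully open they stand 13 mm farther back than shut.
Start: joints at [68.675, 7.471, 85.268, -0, 87.261, -4.893], TCP at [169.709, 575.503, 231.292] pointing down, gripper open.
Joint ranges: [-169.43, 169.43], [-51.17, 129.36], [1.28, 143.12], [-76.62, 256.62], [0, 156.53], [-152.29, 152.29]. Speed limits (degrees/s): [136.94, 136.94, 159.86, 180, 180, 180].

INTERFACE

Orientations are given as [roll, pitch, yaw] about the fixed x, y, z axes, in that order (R = Rz(yaw) Ry(pitch) Rx(roll)).
In Python, from bench import status, viewer, job gives the robot as it stands.
- The arm moves only by the tool arm_command, never from a script. Its argument "targets" is a list that holds one entry, the list of rows, each a list of 7 numbers: the shift along the world's x, y, z in m, then the turn, a rotation vector about the world's x, y, z in rad, then the opening, from -1 (shut) to 1 (fully open). In form: [[[dx, dy, dz, rx, ry, rz, gripper], ...]]. A call has 1 to 10 rows; each row shifts and turns the commanded pose from where the row before left it; what a row does not reach is not made up. A row lasts 1/8 s, in which the tool goes at most 62.5 mm and 10.7 degrees, less where a joint would pass 70% of its speed; a pose out of reach is approached as far as the arm can. A call with a gripper value outside its range is refused whole. The fingers move at their own pace and stop on an object; "force" is the grip in N (left out, the last holds). Time passes only in rows, so rows that do not move let the fingers close. It gives the time, the measured TCP pose, the force, the opening and the grip force at its end, in the units of the state.
- status.sense(): the state, without advancing time (a new reading comes with each control period).
- viewer.snapshot(name): name is "scene" or "top"; returns the picture (420x560x3 uint8, red, green, blue); there is no depth.
- viewer.camera_model(name): a dict with "vertical_fov" (degrees; the focal length in pixels is half the picture's height over the tangent of half this angle, whatever the lens; pixels are square), "cx", "cy" (the principal point, pixels), "k1" (the pictures are not rectified: a ray, as slopes to the right and down, at radius r is drawn at 1 + k1 r^2 times it, then the intrinsics apply), "xyz" and "attitude" of the camera in the world. Camera axes: x right, y down, z forward; pixel columns grow to the right and rows downward; lengths in mm; the calibration is good to about 2 mm. A picture is of the moment at which its call begins. camera_model takes no time and is no camera call.
- job.hand_in(): hands the job in; it is judged then, once.
The state is a dict: "time": time; "joint_pos": joint angles; "qd": joint speeds; "joint_efforts": joint torques, N m; "tool_pos": TCP position; "tcp_rot": TCP orientation; "ft_force": force on the tool from outside, world axes, zero at the start; "wrist_torque": the same for the moment, N m; "finger_gap": finger opening in mm; "grip_force": force on a finger pad.
Only numpy, scipy, OpenCV 4.12 (cv2) and the standard library are available. Lean on these libraries where they do the work, as an engineer would, in place of code of your own. Each camera call takes 0.05 s, during which the arm holds its last target. There are 200 camera calls.

TASK

The small ratchet press on the worktop was left wound up on its steel tin. Flick the red lever over to its off side, then take the dark wooden crank knob and wind on just enough for the brass pawl to spring clear of the ratchet wheel (do not overwind and crush the tin), and ease the crank back by hand all the way to its slack stop without letting it spin. Push the red lever gently, and leave the jar, cup and onion round the press where they are.

Things in the scene. Friction and masses are not known exactly. Their poses are not given: they have to be found in the camera images.
- press: Fixed light wooden base 180 x 360 x 18 mm with a green winch housing (106 x 94 mm, top at 48 mm) near its +y end and a trough towards its -y end. Origin: centre of the underside, on the worktop; x across the base, y along it, z up. Only the lever and its post (top 78 mm), its tab, the drum (top 83 mm) and the knob stand higher than 67 mm. Heights here are above the worktop.
- axle (a point): Point on the vertical axis of the drum, at [15, 75, 98] mm in the press's frame. The steel ratchet wheel on the drum has 12 saw teeth, 43 mm outer and 34 mm root radius, at 52 to 62 mm height; the crank arm lies above it.
- drum (a joint): Angle of the drum (wheel and crank), rad: 0 = slack stop (hard), grows anticlockwise seen from above = winding. Starts at about 1.50, held by the pawl. A return spring pulls it to 0 with 4 (at 0) to 6 N (at 1.5) at the knob; near 1.5 the squeezed tin adds 1 to 6 N and each further mm of knob travel 1 to 2 N. Let go with the pawl off, it spins back at once (over 2.5 rad/s is spinning).
- knob_mid (a point): Middle of the upright crank knob of dark wood, 22 mm in diameter, 74 to 121 mm high (this point at 98 mm), 55 mm from the axle. It turns freely on its own pin, so it can be held from above at a fixed gripper yaw while the crank goes round. With the drum at 0 it lies 55 degrees clockwise from the press's +x axis, at 1.50 it lies 31 degrees anticlockwise from it.
- flick (a joint): Angle of the red lever, rad: 0 = on (start), 0.61 = off (hard stop), clockwise seen from above; pivot post at [-35, 120] mm in the press's frame. It stays where it is left; 3 to 5 N at the tab move it. Off, its spring pulls the pawl outwards, but the loaded pawl stays jammed till the drum has really turned on by 0.03 to 0.08 rad (2 to 4 mm) against 12 to 19 N at the knob.
- flick_tab (a point): The upright red tab at the end of the flick lever: a round post 12 mm in diameter, from 68 to 98 mm above the worktop, this point at 85 mm; 50 mm from the lever's post, at 120 degrees anticlockwise from the press's +x axis when on and at 85 degrees when off.
- pawl_tip (a point): Tip of the brass pawl, which turns about the same post under the lever. In a tooth it lies 36 to 38 mm from the drum's axis (horizontally); sprung clear it lies more than 50 mm from it.
- platen: Wooden press plate 86 x 12 x 42 mm in the trough, driven by the drum: it moves some 35 mm towards the press's -y as the drum goes from 0 to 1.5. Origin on the worktop under the middle of the face towards the tin.
- tin: Steel pressing tin with lid, 84 x 71 mm, top 66 mm above the worktop, squeezed between the platen and two springs (9 N per mm) on the end wall. 2 to 15 N squeeze at the start; more than 40 N (over 22 N at the knob in all) crushes it. Origin on the worktop under the middle of its end away from the platen.
- jam_jar: Glass jam jar with yellow lid, 71 mm in diameter, 110 mm high, upright behind the press; origin centre of its underside.
- green_cup: Low white cup with a green band, 94 x 119 x 58 mm, behind the press; origin centre of its underside.
- onion: Onion, 78 mm in diameter, 85 mm high, to the left of the press; origin centre of its underside.

How it is judged (in metres and radians):
On the way, in this order (a step that is already met when the one before it is completed fails the run):
1. the red lever is flicked to off while the pawl still holds the drum (value of joint flick above 0.5 rad and value of joint drum above 1.4 rad), for 0.1 s.
2. the drum is wound on until the pawl springs clear, and is held there (horizontal distance between pawl_tip and axle above 0.048 m and value of joint drum above 1.4 rad), for 0.1 s.
At the end, for the whole second after the job is handed in: The drum is back at its slack stop (within 0.06 rad) and still, the red lever is off (over 0.45 rad) and the pawl is clear of the wheel (tip more than 45 mm from the axle) (value of joint drum below 0.06 rad and value of joint flick above 0.45 rad and horizontal distance between pawl_tip and axle above 0.045 m and velocity of joint drum between -0.1 and 0.1 rad/s); the robot touches nothing.
It fails at once if the drum spins back (faster than 2.5 rad/s) (velocity of joint drum below -2.5 rad/s).
It fails at once if the tin is crushed (squeezed by the platen with more than 40 N) (contact force between platen and tin above 40 N).
It fails at once if the red lever is pushed with more than 20 N (contact force between the fingers and flick above 20 N).
It fails at once if the jam jar, the cup or the onion is moved more than 20 mm (distance of any of jam_jar, green_cup, onion from where it was at the start of the episode above 0.02 m).
It also fails if it takes over 69 s, if anything falls off the work surface, if the arm or the gripper's body presses on something with over 40 N, if the wrist force passes 120 N, or if a joint passes its speed limit or range.

## Working session

There is one attempt and no reset: what is moved stays moved. The work goes in short steps, Python scripts to look and compute and a tool call to move; the robot and the scene stay as the last step left them, time stands still between calls to the robot, and variables do not carry over. Pictures are saved under pics/ and viewed, at most 10 in all, crops included, and the job is handed in when it is done.

Besides the shell and the picture viewer there is one more tool, called after "Call:" as name([rows], argument=value, ...), one row to a line, values as JSON. arm_command: Moves the arm, as the interface text tells. Its arguments: {"type":"object","properties":{"targets":{"type":"array"},"force":{"type":"number"}},"required":["targets"]}

```bash
mkdir -p pics; python3 - <<'E'
from bench import status, viewer, job
import cv2
for n in("scene","top"):
    cv2.imwrite(f"pics/{n}0.png",viewer.snapshot(n)[:,:,::-1]); print(n,viewer.camera_model(n))
print(status.sense())
E
```

```text
scene {'vertical_fov': 48.84672880844815, 'cx': 281.5773626179996, 'cy': 205.81935496470288, 'k1': 0.0092918872083562, 'xyz': array([ -77.18933591, -415.81093396,  657.89570156]), 'attitude': array([-123.15969888,    0.95690249,  -55.5521435 ])}
top {'vertical_fov': 44.683155355800274, 'cx': 275.2985341275941, 'cy': 220.7094696641147, 'k1': 0.0027366637398428695, 'xyz': array([ 344.82778588,   93.82036305, 1477.0050752 ]), 'attitude': array([-1.67861390e+02, -1.45437398e-01, -9.42607793e+01])}
{'time': 0.1, 'joint_pos': array([ 6.86732918e+01,  7.51085400e+00,  8.53237907e+01, -1.46304372e-03,
        8.72617823e+01, -4.89219637e+00]), 'qd': array([-0.04376666, -0.12607223, -0.08864185, -0.07098525, -0.0792391 ,
        0.01424417]), 'joint_efforts': array([ 1.39525728e-03, -5.70934618e+01, -5.01950741e+01, -9.54413917e-05,
        7.73563050e-03, -2.37126090e-05]), 'tool_pos': array([169.54741236, 575.02377402, 230.34137569]), 'tcp_rot': array([-1.79903800e+02, -6.76747740e-03,  1.63565554e+02]), 'ft_force': array([-1.04232206, -0.27727193, -0.00580902]), 'wrist_torque': array([-0.00603955,  0.02002655,  0.01140427]), 'grip_force': 0.0, 'finger_gap': 85.51211865452721}
```

View pics/scene0.png

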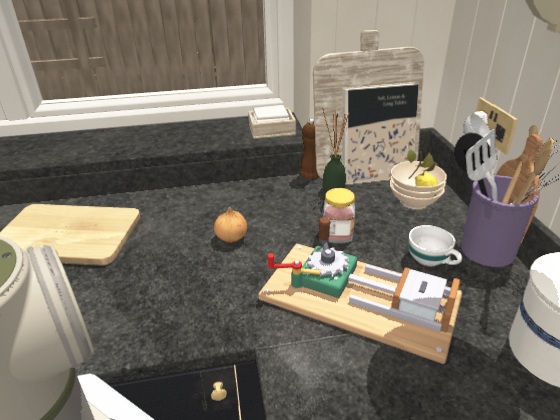

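View pics/top0.png

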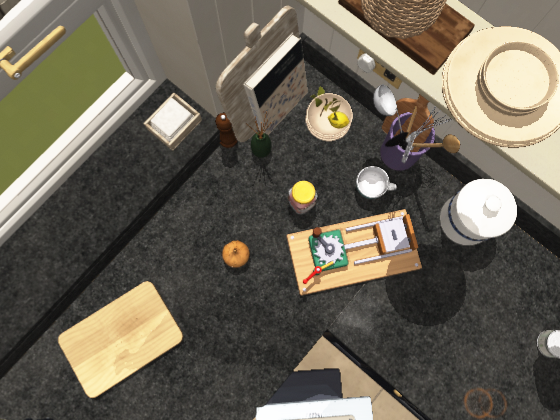

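The scene shows the press at about (360,300), with the jar, cup and onion round it. In the top view the base corners are near (289,235), (409,210), (420,268) and (301,293), the knob is at about (318,231) and the red tab at about (306,282). I'll crop for finer measurement.

```bash
python3 - <<'E'
import cv2
a=cv2.imread("pics/top0.png")[200:300,275:430]; cv2.imwrite("pics/topc.png",cv2.resize(a,None,fx=5,fy=5,interpolation=cv2.INTER_CUBIC))
a=cv2.imread("pics/scene0.png")[180:355,250:475]; cv2.imwrite("pics/scenec.png",cv2.resize(a,None,fx=3.4,fy=3.4,interpolation=cv2.INTER_CUBIC))
E
```

```text
(no output)
```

View pics/topc.png

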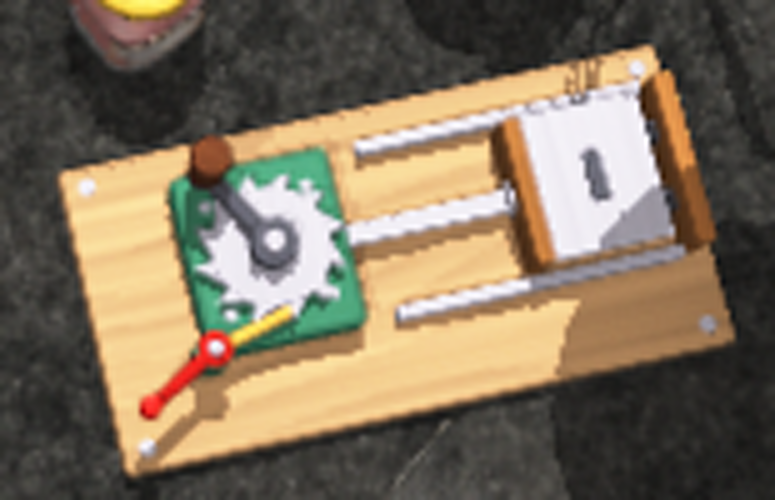

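View pics/scenec.png

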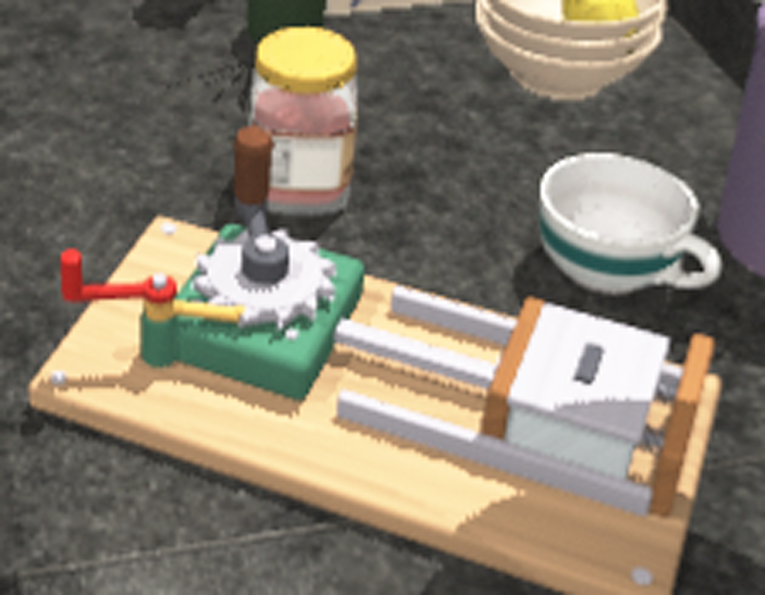

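```bash
cat >h.py <<'E'
import numpy as np
from scipy.spatial.transform import Rotation as R
from scipy.optimize import least_squares
from bench import status, viewer, job
def proj(n,P):
    m=viewer.camera_model(n); f=210/np.tan(np.radians(m['vertical_fov']/2))
    p=(np.asarray(P,float)-m['xyz'])@R.from_euler('xyz',m['attitude'],degrees=True).as_matrix()
    s=p[:,:2]/p[:,2:]; s=s*(1+m['k1']*(s**2).sum(1,keepdims=True))
    return s*f+[m['cx'],m['cy']]
def W(q,L): L=np.atleast_2d(L).astype(float); return R.from_euler('z',q[2]).apply(L)+[q[0],q[1],0]
def pol(c,r,a,z): return [c[0]+r*np.cos(np.radians(a)),c[1]+r*np.sin(np.radians(a)),z]
E
cat >fit.py <<'E'
from h import *
kn=pol((15,75),55,31,121); tab=pol((-35,120),50,120,98)
T=[([90,180,18],60,172),([90,-180,18],655,45),([-90,-180,18],735,340),([-90,180,18],130,473),(kn,210,156),(tab,150,405),([-35,120,78],216,347),([15,75,83],274,240)]
S=[(tab,70,257),(kn,254,135),([90,180,18],155,217),([-90,180,18],31,388),([90,-180,18],718,378),([-35,120,78],158,283),([15,75,83],264,243)]
def res(q):
    a=proj("top",W(q,[t[0] for t in T]))-(np.array([t[1:] for t in T])/5+[275,200]-.4)
    b=proj("scene",W(q,[t[0] for t in S]))-(np.array([t[1:] for t in S])/3.4+[250,180]-.35)
    return np.r_[a.ravel(),b.ravel()]
r=least_squares(res,[480,0,0],loss='soft_l1'); q=r.x; print(q,np.degrees(q[2])); print(res(q).reshape(-1,2).round(1).tolist())
np.save('q.npy',q)
for n,p in dict(axle=[15,75,98],knob=kn,knob0=pol((15,75),55,-55,98),tab=tab,taboff=pol((-35,120),50,85,98),post=[-35,120,78]).items(): print(n,W(q,p).round(1))
E
python3 fit.py
```

```text
[ 5.52742392e+02 -1.54154768e+02  1.41073949e-01] 8.082941871894676
[[0.1, -0.3], [0.7, -0.6], [1.4, 0.1], [-0.0, 0.5], [0.9, -0.2], [1.0, -0.2], [0.7, -0.2], [0.9, -0.1], [-0.8, -0.2], [-1.0, 0.1], [-0.4, -1.1], [-2.6, -0.5], [0.9, -0.5], [-0.5, -1.2], [-0.3, 0.1]]
axle [[557.  -77.8  98. ]]
knob [[599.7 -43.1 121. ]]
knob0 [[ 594.6 -118.    98. ]]
tab [[470.4  -0.9  98. ]]
taboff [[498.5   9.7  98. ]]
post [[501.2 -40.3  78. ]]
```

Call:
arm_command([
  [[0.026,-0.056,0,0,0,0.064,-1],[0.026,-0.056,0,0,0,0.064,-1],[0.026,-0.056,0,0,0,0.064,-1],[0.026,-0.056,0,0,0,0.064,-1],[0.026,-0.056,0,0,0,0.064,-1],[0.026,-0.056,0,0,0,0.064,-1],[0.026,-0.056,0,0,0,0.064,-1],[0.026,-0.056,0,0,0,0.064,-1],[0.026,-0.056,0,0,0,0.064,-1],[0.026,-0.056,0,0,0,0.064,-1]],
], force=80)

```text
time: 1.35
tool_pos: [430.0, 13.5, 231.2]
tcp_rot: [180.0, 0.0, -159.7]
ft_force: [0.9, 1.0, 0.6]
finger_gap: 0.2
grip_force: 0.0
```

```bash
python3 - <<'E'
from h import *
# jar lid centre from top view, cast onto z=110
m=least_squares(lambda v:(proj("top",[[v[0],v[1],110]])-[[303,191]]).ravel(),[600,-20]).x; print("jar",m)
E
```

```text
jar [716.10952638 -14.30733127]
```

Call:
arm_command([
  [[0.001,-0.009,-0.04,0,0,0,-1],[0.001,-0.009,-0.04,0,0,0,-1],[0.001,-0.009,-0.04,0,0,0,-1],[0,0,-0.03,0,0,0,-1],[0,0,0,0,0,0,-1],[0,0,0,0,0,0,-1]],
])

```text
time: 2.1
tool_pos: [433.3, -11.5, 82.4]
tcp_rot: [-180.0, 0.0, -159.8]
ft_force: [0.2, 0.1, 0.7]
finger_gap: 0.1
grip_force: 0.0
```

```bash
python3 - <<'E'
from h import *
import cv2
a=viewer.snapshot("scene")[160:340,220:420,::-1]; cv2.imwrite("pics/s1.png",cv2.resize(a,None,fx=3,fy=3,interpolation=cv2.INTER_CUBIC))
s=status.sense();print(s['tool_pos'],s['ft_force'],s['tcp_rot'])
E
```

```text
[433.85902384 -11.54925694  82.95733075] [-0.3092637   0.61087186  0.20435785] [-1.79934519e+02  1.18676998e-01 -1.59750171e+02]
```

View pics/s1.png

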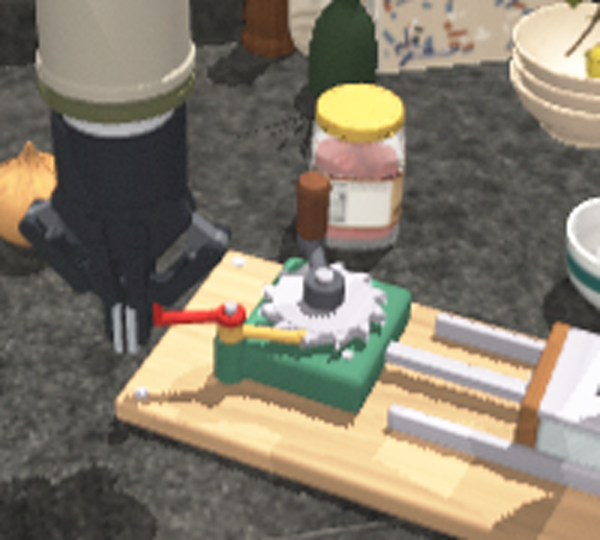

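The shut fingertips at about (125,330) stand on the robot's side of the red tab at (157,315), clear of it, so I'll push gently.

Call:
arm_command([
  [[0.004,0.0015,0,0,0,0,-1],[0.004,0.0015,0,0,0,0,-1],[0.003,0.001,0,0,0,0,-1],[0.003,0.001,0,0,0,0,-1],[0.002,0.001,0,0,0,0,-1],[0.002,0.001,0,0,0,0,-1],[0.002,0.0005,0,0,0,0,-1],[0.002,0.0005,0,0,0,0,-1]],
])

```text
time: 3.15
tool_pos: [454.8, -3.5, 81.3]
tcp_rot: [180.0, -0.0, -159.8]
ft_force: [0.4, 0.9, -0.3]
finger_gap: 0.4
grip_force: 0.0
```

Call:
arm_command([
  [[0.002,0.0005,0,0,0,0,-1],[0.002,0.0005,0,0,0,0,-1],[0.002,0.0005,0,0,0,0,-1],[0.002,0.0005,0,0,0,0,-1]],
])

```text
time: 3.65
tool_pos: [462.4, -1.4, 80.9]
tcp_rot: [180.0, -0.1, -159.8]
ft_force: [-3.6, -0.0, -0.3]
finger_gap: -0.2
grip_force: 1.6
```

Call:
arm_command([
  [[0.002,0.0005,0,0,0,0,-1],[0.002,0.0005,0,0,0,0,-1],[0.002,0.0005,0,0,0,0,-1],[0.002,0.0005,0,0,0,0,-1],[0.002,0.0005,0,0,0,0,-1],[0.002,0.0005,0,0,0,0,-1]],
])

```text
time: 4.4
tool_pos: [475.0, 1.5, 81.5]
tcp_rot: [-180.0, 0.0, -159.8]
ft_force: [-3.2, -0.5, 0.5]
finger_gap: 0.1
grip_force: 1.6
```

Call:
arm_command([
  [[0.0015,0.0003,0,0,0,0,-1],[0.0015,0.0003,0,0,0,0,-1]],
])

```text
time: 4.65
tool_pos: [477.9, 2.1, 81.4]
tcp_rot: [-180.0, 0.0, -159.8]
ft_force: [-4.0, 0.8, 2.1]
finger_gap: -0.2
grip_force: 1.6
```

Call:
arm_command([
  [[0.001,0.0002,0,0,0,0,-1],[0.001,0.0002,0,0,0,0,-1]],
])

```text
time: 4.9
tool_pos: [479.8, 2.5, 81.3]
tcp_rot: [-180.0, 0.0, -159.8]
ft_force: [-3.5, -0.2, 1.2]
finger_gap: 0.3
grip_force: 1.6
```

Call:
arm_command([
  [[0.001,0.0002,0,0,0,0,-1],[0.001,0.0002,0,0,0,0,-1]],
])

```text
time: 5.15
tool_pos: [481.8, 2.9, 81.3]
tcp_rot: [180.0, -0.0, -159.8]
ft_force: [-3.5, 0.0, 0.9]
finger_gap: -0.1
grip_force: 1.6
```

```bash
python3 - <<'E'
from h import *
import cv2
a=viewer.snapshot("top")[200:300,275:430,::-1]; cv2.imwrite("pics/t2.png",cv2.resize(a,None,fx=5,fy=5,interpolation=cv2.INTER_CUBIC))
q=np.load('q.npy')
for a in(85,90,95,120): print(a,(proj("top",W(q,pol((-35,120),50,a,98)))-[275,200])*5)
E
```

```text
85 [[129.08114478 351.390052  ]]
90 [[130.54435722 359.32652683]]
95 [[132.69597773 367.12311969]]
120 [[153.06801    401.96309762]]
```

View pics/t2.png

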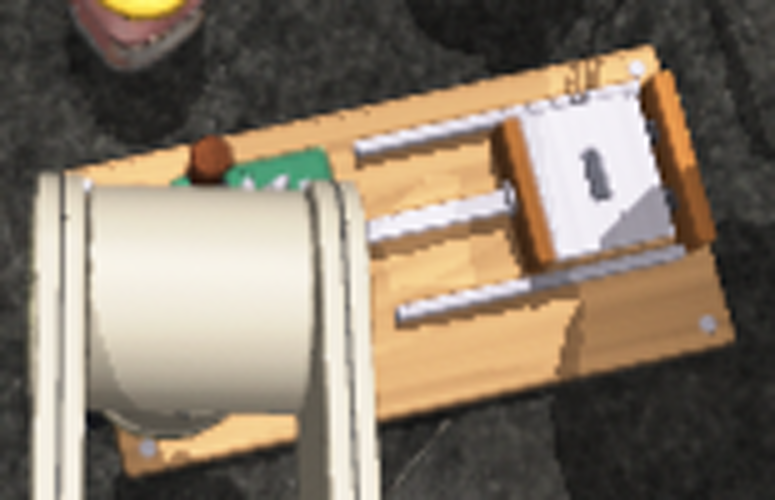

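The arm hides the lever in this view, so I'll go by force in small steps.

Call:
arm_command([
  [[0.001,0.0001,0,0,0,0,-1],[0,0,0,0,0,0,-1]],
])

```text
time: 5.45
tool_pos: [482.8, 3.0, 81.3]
tcp_rot: [-180.0, 0.0, -159.8]
ft_force: [-3.1, 1.2, 1.3]
finger_gap: 0.1
grip_force: 1.3
```

Call:
arm_command([
  [[0.001,0.0001,0,0,0,0,-1],[0,0,0,0,0,0,-1]],
])

```text
time: 5.7
tool_pos: [483.7, 3.1, 81.3]
tcp_rot: [180.0, 0.0, -159.8]
ft_force: [-3.7, 1.2, 0.8]
finger_gap: -0.2
grip_force: 1.4
```

Call:
arm_command([
  [[0.001,0.0001,0,0,0,0,-1],[0,0,0,0,0,0,-1]],
])

```text
time: 5.95
tool_pos: [484.8, 3.2, 81.3]
tcp_rot: [180.0, 0.0, -159.8]
ft_force: [-3.0, 0.2, 0.5]
finger_gap: -0.1
grip_force: 1.4
```

Call:
arm_command([
  [[0.001,0.0001,0,0,0,0,-1],[0,0,0,0,0,0,-1]],
])

```text
time: 6.2
tool_pos: [485.1, 3.3, 81.1]
tcp_rot: [180.0, -0.1, -159.8]
ft_force: [-7.6, 0.3, 3.7]
finger_gap: 0.2
grip_force: 3.3
```

```bash
python3 - <<'E'
from h import *
import cv2
a=viewer.snapshot("scene")[170:320,230:400,::-1]; cv2.imwrite("pics/s3.png",cv2.resize(a,None,fx=3.4,fy=3.4,interpolation=cv2.INTER_CUBIC))
q=np.load('q.npy')
for a in(85,90,95,120): print(a,(proj("scene",W(q,pol((-35,120),50,a,98)))-[230,170])*3.4)
E
```

```text
85 [[147.83768132 256.70100712]]
90 [[144.07100381 260.87009052]]
95 [[140.86835878 265.24514523]]
120 [[134.21488394 289.12161951]]
```

View pics/s3.png

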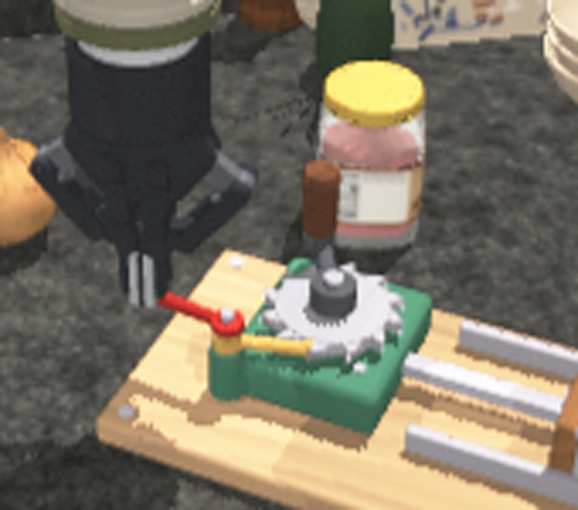

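Force rose to the hard stop, and in the picture the lever has swung over while the pawl still sits in the tooth. I'll back off and go over the knob.

Call:
arm_command([
  [[-0.01,-0.0035,0,0,0,0,-1],[-0.01,-0.0035,0,0,0,0,-1],[0,0,0.04,0,0,0,-1],[0,0,0.04,0,0,0,0.4],[0.045,-0.013,0,0,0,0,0.4],[0.045,-0.013,0,0,0,0,0.4],[0.046,-0.013,0,0,0,0,0.4],[0,0,0,0,0,0,0.4],[0,0,0,0,0,0,0.4]],
])

```text
time: 7.38
tool_pos: [601.1, -42.9, 161.0]
tcp_rot: [180.0, -0.0, -159.8]
ft_force: [0.1, 0.5, -0.8]
finger_gap: 60.0
grip_force: 0.0
```

Call:
arm_command([
  [[0,0,-0.03,0,0,0,0.4],[0,0,-0.03,0,0,0,0.4],[0,0,-0.013,0,0,0,0.4],[0,0,0,0,0,0,0.1],[0,0,0,0,0,0,-0.2],[0,0,0,0,0,0,-0.35],[0,0,0,0,0,0,-0.4]],
], force=25)

```text
time: 8.25
tool_pos: [602.3, -42.8, 89.2]
tcp_rot: [-180.0, 0.1, -159.8]
ft_force: [-0.2, 0.8, -0.5]
finger_gap: 25.3
grip_force: 0.0
```

Call:
arm_command([
  [[0,0,0,0,0,0,-0.5],[0,0,0,0,0,0,-1],[0,0,0,0,0,0,-1],[0,0,0,0,0,0,-1]],
], force=60)

```text
time: 8.75
tool_pos: [602.4, -43.0, 89.4]
tcp_rot: [-179.9, 0.1, -159.8]
ft_force: [-1.0, -0.2, 5.1]
finger_gap: 21.4
grip_force: 58.3
```

Call:
arm_command([
  [[-0.0006,0.0008,0,0,0,0,-1],[-0.0006,0.0008,0,0,0,0,-1],[0,0,0,0,0,0,-1]],
])

```text
time: 9.12
tool_pos: [601.7, -42.2, 89.4]
tcp_rot: [-179.8, 0.1, -159.8]
ft_force: [2.4, -5.4, 4.9]
finger_gap: 21.0
grip_force: 58.5
```

Call:
arm_command([
  [[-0.0006,0.0008,0,0,0,0,-1],[0,0,0,0,0,0,-1]],
])

```text
time: 9.38
tool_pos: [601.5, -41.8, 89.4]
tcp_rot: [-179.8, 0.1, -159.8]
ft_force: [3.7, -8.0, 2.3]
finger_gap: 21.2
grip_force: 58.5
```

Call:
arm_command([
  [[-0.0006,0.0008,0,0,0,0,-1],[0,0,0,0,0,0,-1]],
])

```text
time: 9.62
tool_pos: [601.1, -41.4, 89.4]
tcp_rot: [-179.8, 0.2, -159.8]
ft_force: [5.5, -8.8, 1.5]
finger_gap: 21.2
grip_force: 58.6
```

```bash
cat >pawl.py <<'E'
from h import *
import cv2,sys
def f(im):
    h=cv2.cvtColor(im[240:295,292:345],cv2.COLOR_RGB2HSV); m=(h[...,0]>20)&(h[...,0]<30)&(h[...,1]>150)&(h[...,2]>140)
    y,x=np.nonzero(m); return len(x), (x.mean()+292).round(1),(y.mean()+240).round(1),x.max()+292 ,x.min()+292
print(f(cv2.imread("pics/scene0.png")[:,:,::-1])); im=viewer.snapshot("scene"); print(f(im))
s=status.sense(); t=np.array([-.63,.776]); print(s['tool_pos'],s['ft_force'],'wind force',-s['ft_force'][:2]@t,s['time'])
cv2.imwrite("pics/last.png",cv2.resize(im[170:320,230:400,::-1],None,fx=3.4,fy=3.4,interpolation=cv2.INTER_CUBIC))
E
python3 pawl.py
```

```text
pawl.py:5: RuntimeWarning: Mean of empty slice.
  y,x=np.nonzero(m); return len(x), (x.mean()+292).round(1),(y.mean()+240).round(1),x.max()+292 ,x.min()+292
  ret = ret.dtype.type(ret / rcount)
Traceback (most recent call last):
  File "pawl.py", line 6, in <module>
    print(f(cv2.imread("pics/scene0.png")[:,:,::-1])); im=viewer.snapshot("scene"); print(f(im))
          ~^^^^^^^^^^^^^^^^^^^^^^^^^^^^^^^^^^^^^^^^^
  File "pawl.py", line 5, in f
    y,x=np.nonzero(m); return len(x), (x.mean()+292).round(1),(y.mean()+240).round(1),x.max()+292 ,x.min()+292
                                                                                      ~~~~~^^
ValueError: zero-size array to reduction operation maximum which has no identity
```

```bash
sed -i 's/>20)/>14)/; s/>150)/>170)/; s/>140)/>120)/' pawl.py; sed -i 's/^print(f(cv2/z=cv2.imread("pics\/scene0.png"); print(z[271,312:326,::-1].tolist())\n&/' pawl.py; python3 pawl.py
```

```text
[[253, 228, 124], [253, 232, 128], [254, 234, 131], [254, 236, 131], [254, 238, 135], [254, 239, 137], [254, 240, 136], [250, 220, 119], [251, 224, 122], [253, 235, 163], [251, 246, 245], [246, 243, 247], [240, 237, 241], [236, 231, 236]]pawl.py:5: RuntimeWarning: Mean of empty slice.
  y,x=np.nonzero(m); return len(x), (x.mean()+292).round(1),(y.mean()+240).round(1),x.max()+292 ,x.min()+292
  ret = ret.dtype.type(ret / rcount)
Traceback (most recent call last):
  File "pawl.py", line 7, in <module>
    print(f(cv2.imread("pics/scene0.png")[:,:,::-1])); im=viewer.snapshot("scene"); print(f(im))
          ~^^^^^^^^^^^^^^^^^^^^^^^^^^^^^^^^^^^^^^^^^
  File "pawl.py", line 5, in f
    y,x=np.nonzero(m); return len(x), (x.mean()+292).round(1),(y.mean()+240).round(1),x.max()+292 ,x.min()+292
                                                                                      ~~~~~^^
ValueError: zero-size array to reduction operation maximum which has no identity
```

```bash
sed -i 's/>14)/>20)/; s/>170)/>90)/; s/>120)/>190)/; s/print(z\[271.*//' pawl.py; python3 pawl.py
```

```text
(51, np.float64(310.9), np.float64(270.1), np.int64(321), np.int64(301))
(12, np.float64(318.9), np.float64(270.9), np.int64(321), np.int64(317))
[601.13596571 -41.41810194  89.43852501] [ 5.5047261  -9.26686311  2.24863078] wind force 10.659063217768425 9.675
```

Call:
arm_command([
  [[-0.0006,0.0008,0,0,0,0,-1],[0,0,0,0,0,0,-1]],
])

```text
time: 9.93
tool_pos: [600.8, -41.0, 89.4]
tcp_rot: [-179.7, 0.2, -159.8]
ft_force: [7.5, -10.0, 0.7]
finger_gap: 21.5
grip_force: 58.6
```

```bash
python3 pawl.py
```

```text
(51, np.float64(310.9), np.float64(270.1), np.int64(321), np.int64(301))
(11, np.float64(319.0), np.float64(271.0), np.int64(321), np.int64(317))
[600.81539393 -41.04309465  89.45018936] [  6.98919555 -11.40133009   0.17466534] wind force 13.25062534513214 9.975
```

Call:
arm_command([
  [[-0.0006,0.0008,0,0,0,0,-1],[0,0,0,0,0,0,-1]],
])

```text
time: 10.22
tool_pos: [600.3, -40.5, 89.4]
tcp_rot: [-179.7, 0.2, -159.8]
ft_force: [7.3, -11.2, -0.2]
finger_gap: 21.5
grip_force: 58.7
```

```bash
python3 pawl.py
```

```text
(51, np.float64(310.9), np.float64(270.1), np.int64(321), np.int64(301))
(15, np.float64(318.4), np.float64(271.8), np.int64(321), np.int64(316))
[600.31144659 -40.44150011  89.45371929] [  8.73895529 -12.3935545    0.55459683] wind force 15.122940125916806 10.275
```

Call:
arm_command([
  [[-0.0005,0.0006,0,0,0,0,-1],[0,0,0,0,0,0,-1]],
])

```text
time: 10.52
tool_pos: [600.0, -40.1, 89.5]
tcp_rot: [-179.7, 0.2, -159.8]
ft_force: [8.3, -12.5, -0.4]
finger_gap: 21.7
grip_force: 58.7
```

```bash
python3 pawl.py
```

```text
(51, np.float64(310.9), np.float64(270.1), np.int64(321), np.int64(301))
(9, np.float64(315.3), np.float64(277.3), np.int64(317), np.int64(314))
[599.98587887 -40.08977511  89.45560079] [  8.52610152 -13.02238842  -0.0495752 ] wind force 15.47681736700289 10.575
```

View pics/last.png

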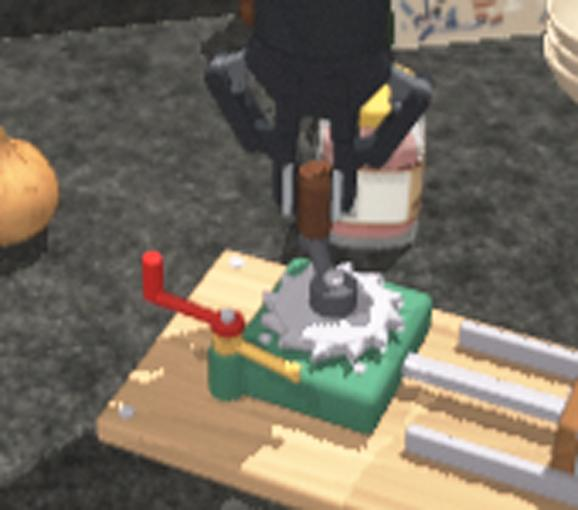

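The pawl tip, now at about (297,376), stands clear of the wheel and the red lever is off, so the wind-on is complete. Next I'll ease the crank back along the arc.

```bash
python3 - <<'E'
import numpy as np
a=np.radians(np.r_[46,45,43,np.arange(39,-47,-4),-47.5]); p=55.2*np.c_[np.cos(a),np.sin(a)]
p=p.round(1); d=np.diff(p,axis=0).round(1); print(len(d)); 
for k in range(0,len(d),9): print(np.degrees(a[min(k+9,len(d))]),(p[min(k+9,len(d))]+[559.6,-77.7]).round(1),d[k:k+9].tolist())
E
```

```text
25
14.999999999999998 [612.9 -63.4] [[0.7, -0.7], [1.4, -1.4], [2.5, -2.9], [2.3, -3.0], [2.1, -3.3], [1.9, -3.3], [1.6, -3.5], [1.4, -3.6], [1.1, -3.7]]
-21.0 [611.1 -97.5] [[0.9, -3.8], [0.6, -3.8], [0.3, -3.8], [0.1, -3.9], [-0.2, -3.8], [-0.5, -3.8], [-0.7, -3.8], [-1.0, -3.7], [-1.3, -3.7]]
-47.5 [ 596.9 -118.4] [[-1.5, -3.5], [-1.7, -3.5], [-2.0, -3.3], [-2.2, -3.1], [-2.4, -3.0], [-2.7, -2.8], [-1.7, -1.7]]
```

Call:
arm_command([
  [[0.0007,-0.0007,0,0,0,0,-1],[0.0014,-0.0014,0,0,0,0,-1],[0.0025,-0.0029,0,0,0,0,-1],[0.0023,-0.003,0,0,0,0,-1],[0.0021,-0.0033,0,0,0,0,-1],[0.0019,-0.0033,0,0,0,0,-1],[0.0016,-0.0035,0,0,0,0,-1],[0.0014,-0.0036,0,0,0,0,-1],[0.0011,-0.0037,0,0,0,0,-1]],
])

```text
time: 11.7
tool_pos: [613.1, -64.2, 89.3]
tcp_rot: [-179.9, 0.0, -159.8]
ft_force: [-2.5, -6.8, 7.0]
finger_gap: 21.0
grip_force: 59.0
```

Call:
arm_command([
  [[0.0009,-0.0038,0,0,0,0,-1],[0.0006,-0.0038,0,0,0,0,-1],[0.0003,-0.0038,0,0,0,0,-1],[0.0001,-0.0039,0,0,0,0,-1],[-0.0002,-0.0038,0,0,0,0,-1],[-0.0005,-0.0038,0,0,0,0,-1],[-0.0007,-0.0038,0,0,0,0,-1],[-0.001,-0.0037,0,0,0,0,-1],[-0.0013,-0.0037,0,0,0,0,-1]],
])

```text
time: 12.82
tool_pos: [610.8, -97.6, 89.3]
tcp_rot: [-179.9, -0.0, -159.8]
ft_force: [-4.5, -2.5, 9.2]
finger_gap: 21.5
grip_force: 59.1
```

Call:
arm_command([
  [[-0.0015,-0.0035,0,0,0,0,-1],[-0.0017,-0.0035,0,0,0,0,-1],[-0.002,-0.0033,0,0,0,0,-1],[-0.0022,-0.0031,0,0,0,0,-1],[-0.0024,-0.003,0,0,0,0,-1],[0,0,0,0,0,0,-1]],
])

```text
time: 13.58
tool_pos: [600.8, -113.9, 89.3]
tcp_rot: [-180.0, -0.0, -159.8]
ft_force: [-4.3, -2.8, 10.1]
finger_gap: 21.2
grip_force: 59.2
```

Call:
arm_command([
  [[-0.0026,-0.0027,0,0,0,0,-1],[-0.0013,-0.0013,0,0,0,0,-1],[0,0,0,0,0,0,-1]],
])

```text
time: 13.95
tool_pos: [597.3, -117.6, 89.3]
tcp_rot: [-180.0, 0.0, -159.8]
ft_force: [-3.8, -1.8, 9.7]
finger_gap: 21.2
grip_force: 59.2
```

Call:
arm_command([
  [[-0.001,-0.0009,0,0,0,0,-1],[0,0,0,0,0,0,-1]],
])

```text
time: 14.2
tool_pos: [597.1, -117.7, 89.4]
tcp_rot: [-180.0, 0.1, -159.8]
ft_force: [0.7, 1.8, 7.2]
finger_gap: 21.5
grip_force: 59.0
```

Call:
arm_command([
  [[-0.0007,-0.0007,0,0,0,0,-1],[0,0,0,0,0,0,-1]],
])

```text
time: 14.45
tool_pos: [596.9, -117.8, 89.4]
tcp_rot: [-180.0, 0.2, -159.7]
ft_force: [3.5, 3.9, 5.1]
finger_gap: 21.4
grip_force: 58.9
```

Hard stop is confirmed, since the force reversed and there is no more travel. I'll release and rise.

Call:
arm_command([
  [[0,0,0,0,0,0,-0.3],[0,0,0,0,0,0,0.1],[0,0,0,0,0,0,0.2],[0,0,0,0,0,0,0.2],[0,0,0.03,0,0,0,0.2],[0,0,0.04,0,0,0,0.2],[0,0,0.04,0,0,0,0.2],[-0.05,0,0.02,0,0,0,0.2],[-0.05,0,0,0,0,0,0.2],[0,0,0,0,0,0,0.2]],
])

```text
time: 15.7
tool_pos: [492.3, -118.5, 217.5]
tcp_rot: [179.9, -0.1, -159.8]
ft_force: [1.0, -0.7, -0.3]
finger_gap: 51.4
grip_force: 0.0
```

```bash
python3 pawl.py
```

```text
(51, np.float64(310.9), np.float64(270.1), np.int64(321), np.int64(301))
(48, np.float64(308.6), np.float64(274.4), np.int64(317), np.int64(301))
[ 494.29170147 -118.79155484  218.26087382] [-0.09250288  0.28047319  0.50198878] wind force -0.2759240070513458 15.75
```

View pics/last.png

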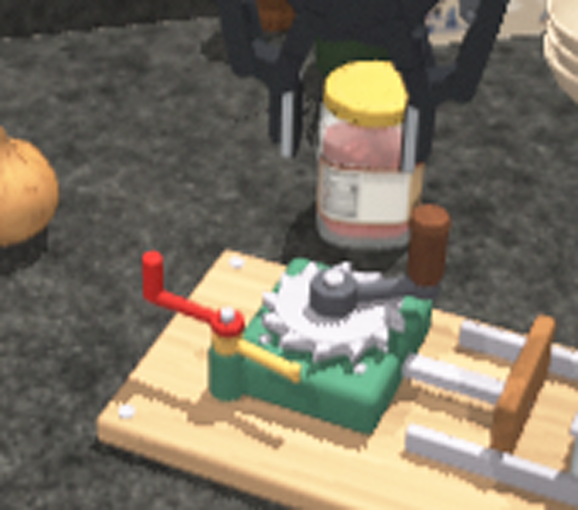

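The crank is at slack with the knob at (430,235), the pawl is clear at (297,375), the lever is off and the arm touches nothing.

```bash
python3 -c "
from bench import job; print(job.hand_in())"
```

```text
the job is handed in; nothing more can be done
None
```

The job is handed in (no verdict was returned): the red lever is off, the pawl is clear of the wheel, the crank was eased back by hand to its slack stop, and I never touched the jar, cup or onion.

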